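Find and release the latched key of the carvers' dust-extraction box

ROBOT

A 6-joint arm with a two-finger parallel gripper is mounted at the origin on the work surface. World frame = base frame: x ahead of the robot, y to its left, z up, the work surface at z = 0. Lengths are in m, angles in rad, forces in N, time in s.
With the tool pointing down it reaches from about 0.4 to 0.825 m from the base axis. Payload 7 kg.
Tool frame: the origin (TCP) lies midway between the tips of the shut fingers; the grasp point (between the pads) lies hold_point_z behind it (hold_point_z is the distance from the TCP to the grasp point, in m); z points along the fingers, y is the line along which they close (so a half turn about z gives the same grasp; the last joint's range is limited). The gripper opens to 88 mm and grips with 3 to 60 N. Pads are 19 mm wide; open, the fingers measure 130 mm over their backs; the gripper's body (78 mm by 193 mm) begins 47 mm behind the grasp point.
Start: joints at [1.476, 0.359, 0.012, 0, -1.224, -0.288], TCP at [0.252, 0.626, 0.227] pointing down, gripper open.
Joint ranges: [-3.07, 3.07], [-1.43, 2.12], [-1.02, 1.25], [-3.03, 1.67], [-3.05, -0], [-3.03, 3.03]. Speed limits (rad/s): [2.39, 2.39, 3.01, 3.14, 3.14, 3.14].

INTERFACE

Orientations are given as [roll, pitch, yaw] about the fixed x, y, z axes, in that order (R = Rz(yaw) Ry(pitch) Rx(roll)).
In Python, from station import * gives the robot as it stands.
- The arm moves only by the tool apply_moves, never from a script. Its argument "steps" is a list of rows, each an object with "translation": the shift along the world's x, y, z scaled (see below), a list of three; "rotation": the turn, a rotation vector about the world's x, y, z scaled (see below), a list of three. A call has exactly 10 rows; each row is the pose to reach, as a shift and turn from the pose commanded when the call began; what a row does not reach only later rows make up. The controller multiplies each number of a shift by 250 mm and each number of a turn by 30 degrees. A row lasts 1/12 s, in which the tool goes at most 41.7 mm and 7.16 degrees, less where a joint would pass 70% of its speed; a pose out of reach is approached as far as the arm can. A call with a number of a shift or a turn outside -1 to 1 is refused whole. A call with a gripper value outside its range is refused whole. "jaw" is the closure, from -1 (fully open) to 1 (shut), so that 0 is half open, set as the call begins (left out, the last holds). The fingers move at their own pace and stop on an object; "newtons" is the grip in N (left out, the last holds). Time passes only in rows, so rows that repeat a pose let the fingers close, or fill a call up. It gives the time, the measured TCP pose, the force, the opening and the grip force at its end, in the units of the state.
- get_state(): the state, without advancing time (a new reading comes with each control period).
- grab_frame(name): name is "scene" or "top"; returns the picture (400x640x3 uint8, blue, green, red); there is no depth.
- camera_model(name): a dict with "fx", "fy", "cx", "cy" (pixels), "xyz" and "rotation" of the camera in the world. Camera axes: x right, y down, z forward; pixel columns grow to the right and rows downward; lengths in m; the calibration is good to about 2 mm. A picture is of the moment at which its call begins. camera_model takes no time and is no camera call.
- job_done(): hands the job in; it is judged then, once.
The state is a dict: "t": time; "q": joint angles; "qd": joint speeds; "joint_efforts": joint torques, N m; "eef_pos": TCP position; "ee_rot": TCP orientation; "force": force on the tool from outside, world axes, zero at the start; "moment": the same for the moment, N m; "width": finger opening in m; "gripper_force": force on a finger pad.
Only numpy, scipy, OpenCV 4.12 (cv2) and the standard library are available. Lean on these libraries where they do the work, as an engineer would, in place of code of your own. Each camera call takes 0.05 s, during which the arm holds its last target. There are 200 camera calls.

TASK

One of the four identical keys on the dust-extraction control box has been left latched down. With a fingertip, tap each key lightly, one after another from the lamp end of the row to the other end, to find the latched one; lift off, then press that key fully home and let it come up so that all four keys are up. Tap so lightly that no key is pressed home or released by the taps, pick nothing up, and leave everything else where it lies.

Things in the scene. Friction and masses are not known exactly. Their poses are not given: they have to be found in the camera images.
- control_box: Low grey steel control box of the dust extraction, fixed to the bench: 160 mm (its x) by 280 mm (its y) by 55 mm high, turned up to 17 degrees. Origin at its underside on the bench, 10 mm nearer the robot than its middle; z up, x away from the robot, y along the key row towards the lamp end (the robot's left).
- key_row (a point): Middle of the row of four keys, on the box's top face (55 mm above the bench). The keys stand at +67.5, +22.5, -22.5 and -67.5 mm along the box's y from here, in this order from the lamp end. Two small loose things lie on the box's ledge about 77 mm behind the row (+x), rising at most 22 mm above the box top.
- lamp (a point): Top of the amber lamp dome (22 mm across, 11 mm high) on the box top, in line with the keys, 119 mm from the middle of the row; it marks the lamp end.
- key_a (a joint): Travel of one of the four identical white keys, in m: 0 up, growing as it is pressed straight down, stop at 0.009. Its place in the row changes from run to run: see key_a_top. In each run one of the four keys (not said which) is latched and rests at about 0.004; the other three rest at 0. How latched and up keys behave: see key_b and key_d.
- key_a_top (a point): Centre of the top face of key_a: face 32 mm (box x) by 28 mm (box y), 14 mm above the box top (69 mm above the bench) when up, about 10 mm (65 mm) when latched. Keys are 45 mm apart, centre to centre. Axes as the box's.
- key_b (a joint): Travel of another of the four identical keys, as key_a; its place changes too. Whichever key is latched: it starts to give at about 4 N, lets go when pressed to about 0.0075 or deeper (about 6 N; stop at 0.009), then follows the finger up to 0. It stays latched when pressed less deep.
- key_b_top (a point): Centre of the top face of key_b: face 32 mm (box x) by 28 mm (box y), 14 mm above the box top (69 mm above the bench) when up, about 10 mm (65 mm) when latched. Keys are 45 mm apart, centre to centre. Axes as the box's.
- key_c (a joint): Travel of another of the four identical keys, as key_a; its place in the row changes too.
- key_c_top (a point): Centre of the top face of key_c: face 32 mm (box x) by 28 mm (box y), 14 mm above the box top (69 mm above the bench) when up, about 10 mm (65 mm) when latched. Keys are 45 mm apart, centre to centre. Axes as the box's.
- key_d (a joint): Travel of another of the four identical keys, as key_a; its place changes too. Whichever keys are up: they start to give at about 2 N, grow 0.5 N stiffer per mm and spring back when let go. Pushed down more than 6 mm, such a key counts as pressed home, which spoils the job.
- key_d_top (a point): Centre of the top face of key_d: face 32 mm (box x) by 28 mm (box y), 14 mm above the box top (69 mm above the bench) when up, about 10 mm (65 mm) when latched. Keys are 45 mm apart, centre to centre. Axes as the box's.
- mallet: Dark wooden carver's mallet lying on the bench beyond the lamp end of the box, 250 mm long, head 72 mm across; origin at its underside, 100 mm from the handle's end. Leave alone.
- chisel: Wood-handled chisel lying beside the other end of the box, about 215 mm long, 22 mm high; origin at its underside near the ferrule. Leave alone.
- gouge: Wood-handled carving gouge, about 200 mm long, lying next to the chisel; origin as the chisel's. Leave alone.
- finial: Turned wooden finial standing behind the far end of the box, 56 mm wide, 76 mm high; origin under it. Leave alone.
- slip_stone: Grey slip stone 22 x 70 x 14 mm lying on the box's ledge behind the keys; origin under it. Leave alone.
- ferrule: Brass ring 28 mm across, 22 mm high, on the box's ledge behind the keys; origin under it. Leave alone.
- wax_jar: Amber glass jar with steel lid, 60 mm across, 60 mm high, standing on the bench behind the lamp end of the box; origin under it. Leave alone.

How it is judged:
On the way, in this order (a step that is already met when the one before it is completed fails the run):
1. the first key (at the lamp end) is tapped with the fingers while one key is still latched down (((y of key_a_top in the frame of control_box between 0.045 and 0.09 m and contact force between the fingers and key_a above 0.3 N) or (y of key_b_top in the frame of control_box between 0.045 and 0.09 m and contact force between the fingers and key_b above 0.3 N) or (y of key_c_top in the frame of control_box between 0.045 and 0.09 m and contact force between the fingers and key_c above 0.3 N) or (y of key_d_top in the frame of control_box between 0.045 and 0.09 m and contact force between the fingers and key_d above 0.3 N)) and value of joint any of key_a, key_b, key_c, key_d above 0.003 m), for 0.02 s.
2. the second key is tapped with the fingers while one key is still latched down (((y of key_a_top in the frame of control_box between 0 and 0.045 m and contact force between the fingers and key_a above 0.3 N) or (y of key_b_top in the frame of control_box between 0 and 0.045 m and contact force between the fingers and key_b above 0.3 N) or (y of key_c_top in the frame of control_box between 0 and 0.045 m and contact force between the fingers and key_c above 0.3 N) or (y of key_d_top in the frame of control_box between 0 and 0.045 m and contact force between the fingers and key_d above 0.3 N)) and value of joint any of key_a, key_b, key_c, key_d above 0.003 m), for 0.02 s.
3. the third key is tapped with the fingers while one key is still latched down (((y of key_a_top in the frame of control_box between -0.045 and 0 m and contact force between the fingers and key_a above 0.3 N) or (y of key_b_top in the frame of control_box between -0.045 and 0 m and contact force between the fingers and key_b above 0.3 N) or (y of key_c_top in the frame of control_box between -0.045 and 0 m and contact force between the fingers and key_c above 0.3 N) or (y of key_d_top in the frame of control_box between -0.045 and 0 m and contact force between the fingers and key_d above 0.3 N)) and value of joint any of key_a, key_b, key_c, key_d above 0.003 m), for 0.02 s.
4. the fourth key is tapped with the fingers while one key is still latched down (((y of key_a_top in the frame of control_box between -0.09 and -0.045 m and contact force between the fingers and key_a above 0.3 N) or (y of key_b_top in the frame of control_box between -0.09 and -0.045 m and contact force between the fingers and key_b above 0.3 N) or (y of key_c_top in the frame of control_box between -0.09 and -0.045 m and contact force between the fingers and key_c above 0.3 N) or (y of key_d_top in the frame of control_box between -0.09 and -0.045 m and contact force between the fingers and key_d above 0.3 N)) and value of joint any of key_a, key_b, key_c, key_d above 0.003 m), for 0.02 s.
5. the fingers have left the keys, the latched key still being latched down (contact force between the fingers and key_a below 0.05 N and contact force between the fingers and key_b below 0.05 N and contact force between the fingers and key_c below 0.05 N and contact force between the fingers and key_d below 0.05 N and value of joint any of key_a, key_b, key_c, key_d above 0.003 m), for 0.05 s.
6. the latched key is pressed home (value of joint any of key_a, key_b, key_c, key_d above 0.007 m).
7. it has come up and all four keys are up (value of joint each of key_a, key_b, key_c, key_d below 0.0015 m), for 0.2 s.
At the end, for the whole second after the job is handed in: all four keys are up (each within 1.5 mm of its top position), and the loose things on and around the box are at rest within 15 mm of where they were (all of step 7 and distance of each of mallet, chisel, gouge, finial, slip_stone, ferrule, wax_jar from where it was at the start of the episode below 0.015 m and linear speed of each of mallet, chisel, gouge, finial, slip_stone, ferrule, wax_jar below 0.02 m/s); the robot touches nothing.
It fails at once if a key that was up is pressed down more than 6 mm (switched on) (distance of any of key_a_top, key_b_top, key_c_top, key_d_top from where it was at the start of the episode above 0.006 m).
It fails at once if a loose thing on or around the box is lifted or shifted by more than 15 mm (not (distance of each of mallet, chisel, gouge, finial, slip_stone, ferrule, wax_jar from where it was at the start of the episode below 0.015 m)).
It also fails if it takes over 56 s, if anything falls off the work surface, if the arm or the gripper's body presses on something with over 40 N, if the wrist force passes 120 N, or if a joint passes its speed limit or range.

## Working session

There is one attempt and no reset: what is moved stays moved. The work goes in short steps, Python scripts to look and compute and a tool call to move; the robot and the scene stay as the last step left them, time stands still between calls to the robot, and variables do not carry over. Pictures are saved under pics/ and viewed, at most 10 in all, crops included, and the job is handed in when it is done.

Besides the shell and the picture viewer there is one more tool, called after ">>>" as name(argument=value, ...) on one line, values as JSON. apply_moves: Moves the arm, as the interface text tells. Shifts and turns lie within -1 to 1; 1 stands for 250 mm of shift or 30 degrees of turn. Its arguments: {"type":"object","properties":{"steps":{"type":"array"},"jaw":{"type":"number"},"newtons":{"type":"number"}},"required":["steps"]}

```bash
mkdir -p pics; python3 - <<'E'
from station import *
import cv2
s=get_state();print({k:s[k] for k in('t','eef_pos','ee_rot','force','width')})
for n in('scene','top'):
    cv2.imwrite(f'pics/{n}0.png',grab_frame(n));print(n,camera_model(n))
E
```

```text
{'t': 0.0, 'eef_pos': array([0.25196254, 0.62570883, 0.22565627]), 'ee_rot': array([ 3.14001059e+00, -1.13184275e-04, -3.82927574e-01]), 'force': array([-0.30564885, -0.12844843,  0.14969123]), 'width': 0.08797408433238656}
scene {'fx': 432.5432499853225, 'fy': 432.5432499853225, 'cx': 319.8916124653195, 'cy': 193.8192070992107, 'xyz': array([ 0.99679702, -0.29447459,  0.79486219]), 'rotation': array([-2.53064259,  0.00810061,  0.91875154])}
top {'fx': 458.76829737230327, 'fy': 458.76829737230327, 'cx': 316.0217620303948, 'cy': 199.2612535312031, 'xyz': array([ 5.19186776e-01, -5.79221044e-04,  1.04055931e+00]), 'rotation': array([-3.07345265e+00,  1.21210630e-03, -1.59072396e+00])}
```

View pics/top0.png

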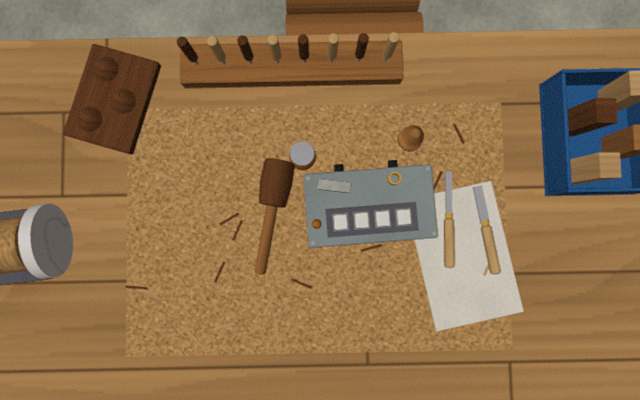

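View pics/scene0.png

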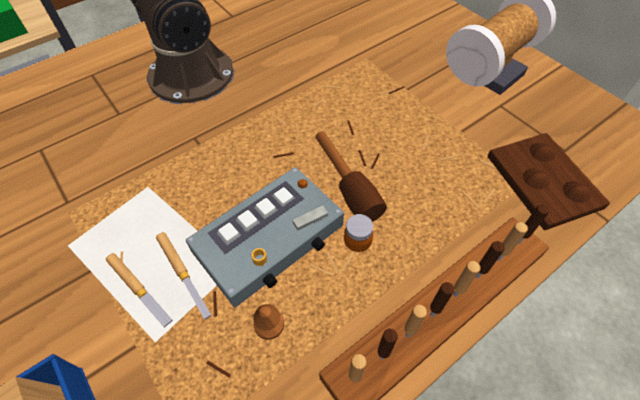

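The top view shows the lamp at (317,224), four keys at about (341,222), (362,220), (383,218) and (404,217), and the stone and ring on the ledge above them. The scene view agrees. Next I'll measure the keys in both views.

```bash
cat > h.py <<'E'
import cv2,numpy as np
from scipy.spatial.transform import Rotation as R
from station import *
def ray(n,uv):
    c=camera_model(n);d=R.from_euler('xyz',c['rotation']).apply([(uv[0]-c['cx'])/c['fx'],(uv[1]-c['cy'])/c['fy'],1]);return c['xyz'],d
def onplane(n,uv,z):
    o,d=ray(n,uv);return o+d*(z-o[2])/d[2]
def tri(a,b):
    (o,d),(p,e)=a,b;k=np.linalg.lstsq(np.c_[d,-e],p-o,rcond=None)[0];A=o+d*k[0];B=p+e*k[1];return (A+B)/2,np.linalg.norm(A-B)
E
python3 - <<'E'
from h import *
K={}
for n,roi in(('top',(325,415,205,235)),('scene',(205,305,180,245))):
    f=cv2.imread(f'pics/{n}0.png');x0,x1,y0,y1=roi
    m=(f[y0:y1,x0:x1].min(2)>185).astype('uint8')
    _,_,st,c=cv2.connectedComponentsWithStats(m)
    L=sorted([(c[i][0]+x0,c[i][1]+y0,st[i][4]) for i in range(1,len(st)) if st[i][4]>40],key=lambda p:p[0]);print(n,np.round(L,1).tolist())
    if n=='scene':L=L[::-1]
    K[n]=[onplane(n,p[:2],.069) for p in L]; print(np.round(K[n],4).tolist())
    K[n+'r']=[ray(n,p[:2]) for p in L]
for a,b in zip(K['topr'],K['scener']):print('tri',tri(a,b))
P=np.array(K['top']);d=P[0]-P[-1];print('len',np.linalg.norm(d),'yaw',np.degrees(np.arctan2(-d[0],d[1])),'mid',P.mean(0))
print('lamp',onplane('top',(317,224),.062))
E
```

```text
top [[339.9, 221.7, 133.0], [361.1, 219.8, 137.0], [382.2, 218.1, 135.0], [403.3, 216.7, 131.0]]
[[0.5369, -0.0502, 0.069], [0.54, -0.0952, 0.069], [0.5427, -0.14, 0.069], [0.5449, -0.1846, 0.069]]
scene [[227.9, 231.1, 196.0], [246.8, 218.1, 183.0], [265.3, 205.7, 172.0], [282.9, 194.9, 161.0]]
[[0.5451, -0.0522, 0.069], [0.5451, -0.0954, 0.069], [0.5475, -0.1404, 0.069], [0.5504, -0.185, 0.069]]
tri (array([ 0.5377634 , -0.04966799,  0.05820617]), np.float64(0.0024965605004924883))
tri (array([ 0.54075149, -0.09471959,  0.06300222]), np.float64(0.0023587562213810906))
tri (array([ 0.5433026 , -0.13996621,  0.06308093]), np.float64(0.0020349177459860197))
tri (array([ 0.54556882, -0.18490806,  0.06217986]), np.float64(0.0021628268356818567))
len 0.1346393506616476 yaw 3.392534583993736 mid [ 0.54113152 -0.11749018  0.069     ]
lamp [ 0.53312903 -0.00175493  0.062     ]
```

Key spacing is 44.9 mm and the box yaw is +3.4°, both consistent with the given sizes. Key 1 looks lower than the others, but I'll confirm that by touch. Now I'll move above key 1 with the fingers shut.

>>> apply_moves(steps=[{"translation": [0.04,-0.1,0],"rotation": [0,0,0.1]},{"translation": [0.08,-0.2,0],"rotation": [0,0,0.2]},{"translation": [0.12,-0.3,0],"rotation": [0,0,0.3]},{"translation": [0.16,-0.4,0],"rotation": [0,0,0.4]},{"translation": [0.2,-0.5,0],"rotation": [0,0,0.5]},{"translation": [0.24,-0.6,0],"rotation": [0,0,0.6]},{"translation": [0.28,-0.7,0],"rotation": [0,0,0.7]},{"translation": [0.32,-0.8,0],"rotation": [0,0,0.8]},{"translation": [0.36,-0.9,0],"rotation": [0,0,0.845]},{"translation": [0.4,-1,0],"rotation": [0,0,0.845]}], jaw=1, newtons=20)

```text
t: 0.93
eef_pos: [0.3523, 0.3746, 0.2263]
ee_rot: [3.141, 0.0, 0.061]
force: [0.2, -0.4, 1.3]
width: 0.0266
gripper_force: 0.0
```

>>> apply_moves(steps=[{"translation": [0.04,-0.1,0],"rotation": [0,0,0]},{"translation": [0.08,-0.2,0],"rotation": [0,0,0]},{"translation": [0.12,-0.3,0],"rotation": [0,0,0]},{"translation": [0.16,-0.4,0],"rotation": [0,0,0]},{"translation": [0.2,-0.5,0],"rotation": [0,0,0]},{"translation": [0.24,-0.6,0],"rotation": [0,0,0]},{"translation": [0.28,-0.7,0],"rotation": [0,0,0]},{"translation": [0.32,-0.8,0],"rotation": [0,0,0]},{"translation": [0.36,-0.9,0],"rotation": [0,0,0]},{"translation": [0.4,-1,0],"rotation": [0,0,0]}])

```text
t: 1.77
eef_pos: [0.4521, 0.1247, 0.2264]
ee_rot: [3.142, 0.0, 0.06]
force: [0.7, 0.6, 0.8]
width: 0.0002
gripper_force: 0.0
```

>>> apply_moves(steps=[{"translation": [0.06,-0.1,-0.05],"rotation": [0,0,0]},{"translation": [0.12,-0.2,-0.1],"rotation": [0,0,0]},{"translation": [0.18,-0.3,-0.15],"rotation": [0,0,0]},{"translation": [0.24,-0.4,-0.2],"rotation": [0,0,0]},{"translation": [0.3,-0.5,-0.25],"rotation": [0,0,0]},{"translation": [0.34,-0.6,-0.3],"rotation": [0,0,0]},{"translation": [0.34,-0.7,-0.35],"rotation": [0,0,0]},{"translation": [0.34,-0.7,-0.4],"rotation": [0,0,0]},{"translation": [0.34,-0.7,-0.4],"rotation": [0,0,0]},{"translation": [0.34,-0.7,-0.4],"rotation": [0,0,0]}])

```text
t: 2.6
eef_pos: [0.5366, -0.0492, 0.126]
ee_rot: [3.141, 0.002, 0.059]
force: [-0.6, -0.7, 1.1]
width: 0.0006
gripper_force: 0.0
```

>>> apply_moves(steps=[{"translation": [0,0,-0.04],"rotation": [0,0,0]},{"translation": [0,0,-0.08],"rotation": [0,0,0]},{"translation": [0,0,-0.12],"rotation": [0,0,0]},{"translation": [0,0,-0.14],"rotation": [0,0,0]},{"translation": [0,0,-0.16],"rotation": [0,0,0]},{"translation": [0,0,-0.18],"rotation": [0,0,0]},{"translation": [0,0,-0.18],"rotation": [0,0,0]},{"translation": [0,0,-0.18],"rotation": [0,0,0]},{"translation": [0,0,-0.18],"rotation": [0,0,0]},{"translation": [0,0,-0.18],"rotation": [0,0,0]}])

```text
t: 3.43
eef_pos: [0.5374, -0.0488, 0.082]
ee_rot: [-3.142, -0.001, 0.06]
force: [0.9, 0.1, -1.0]
width: 0.0006
gripper_force: 0.0
```

```bash
python3 - <<'E'
from h import *
s=get_state();print(s['t'],s['eef_pos'],s['force'])
f=grab_frame('scene');cv2.imwrite('pics/s1.png',cv2.resize(f[130:280,180:380],None,fx=4,fy=4,interpolation=cv2.INTER_CUBIC))
E
```

```text
3.4333 [ 0.5374343  -0.04883297  0.08195791] [ 0.93401618  0.09921025 -0.99969995]
```

View pics/s1.png

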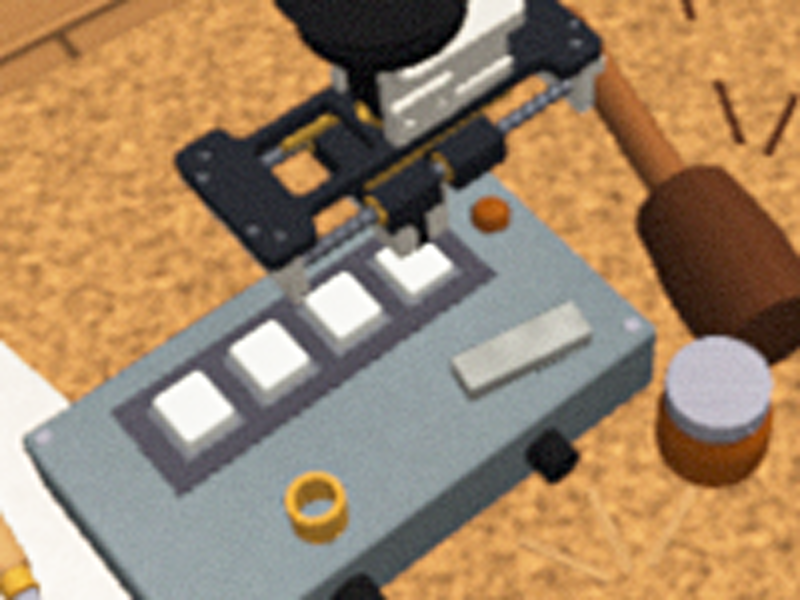

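The shut fingers sit above key 1, with clear space to the lamp and to the neighbouring keys. First tap stage: down to z ≈ 0.067.

>>> apply_moves(steps=[{"translation": [0,0,-0.01],"rotation": [0,0,0]},{"translation": [0,0,-0.02],"rotation": [0,0,0]},{"translation": [0,0,-0.03],"rotation": [0,0,0]},{"translation": [0,0,-0.04],"rotation": [0,0,0]},{"translation": [0,0,-0.048],"rotation": [0,0,0]},{"translation": [0,0,-0.056],"rotation": [0,0,0]},{"translation": [0,0,-0.056],"rotation": [0,0,0]},{"translation": [0,0,-0.056],"rotation": [0,0,0]},{"translation": [0,0,-0.056],"rotation": [0,0,0]},{"translation": [0,0,-0.056],"rotation": [0,0,0]}])

```text
t: 4.32
eef_pos: [0.5372, -0.0489, 0.0677]
ee_rot: [-3.142, -0.0, 0.06]
force: [0.4, -0.4, 0.6]
width: 0.0004
gripper_force: 0.0
```

>>> apply_moves(steps=[{"translation": [0,0,0],"rotation": [0,0,0]},{"translation": [0,0,0],"rotation": [0,0,0]},{"translation": [0,0,0],"rotation": [0,0,0]},{"translation": [0,0,0],"rotation": [0,0,0]},{"translation": [0,0,0],"rotation": [0,0,0]},{"translation": [0,0,0],"rotation": [0,0,0]},{"translation": [0,0,0],"rotation": [0,0,0]},{"translation": [0,0,0],"rotation": [0,0,0]},{"translation": [0,0,0],"rotation": [0,0,0]},{"translation": [0,0,0],"rotation": [0,0,0]}])

```text
t: 5.15
eef_pos: [0.5371, -0.0489, 0.0676]
ee_rot: [3.142, 0.0, 0.06]
force: [-0.6, -0.6, -0.0]
width: 0.0008
gripper_force: 0.0
```

No contact at 0.0676, where an up key would push back at about 2.5 N. So key 1 is probably latched, and I'll continue in small steps.

>>> apply_moves(steps=[{"translation": [0,0,-0.003],"rotation": [0,0,0]},{"translation": [0,0,-0.006],"rotation": [0,0,0]},{"translation": [0,0,-0.009],"rotation": [0,0,0]},{"translation": [0,0,-0.01],"rotation": [0,0,0]},{"translation": [0,0,-0.01],"rotation": [0,0,0]},{"translation": [0,0,-0.01],"rotation": [0,0,0]},{"translation": [0,0,-0.01],"rotation": [0,0,0]},{"translation": [0,0,-0.01],"rotation": [0,0,0]},{"translation": [0,0,-0.01],"rotation": [0,0,0]},{"translation": [0,0,-0.01],"rotation": [0,0,0]}])

```text
t: 5.98
eef_pos: [0.5372, -0.0489, 0.0652]
ee_rot: [3.142, -0.0, 0.06]
force: [-1.0, 0.6, 4.8]
width: 0.0003
gripper_force: 2.4
```

Contact at z = 0.0652 with about 4.8 N, so key 1 behaves as latched. On to keys 2 to 4, tapping each at about 0.067.

>>> apply_moves(steps=[{"translation": [0,0,0.03],"rotation": [0,0,0]},{"translation": [0,0,0.06],"rotation": [0,0,0]},{"translation": [0.006,-0.09,0.08],"rotation": [0,0,0]},{"translation": [0.012,-0.18,0.08],"rotation": [0,0,0]},{"translation": [0.012,-0.18,0.06],"rotation": [0,0,0]},{"translation": [0.012,-0.18,0.04],"rotation": [0,0,0]},{"translation": [0.012,-0.18,0.024],"rotation": [0,0,0]},{"translation": [0.012,-0.18,0.014],"rotation": [0,0,0]},{"translation": [0.012,-0.18,0.008],"rotation": [0,0,0]},{"translation": [0.012,-0.18,0.008],"rotation": [0,0,0]}])

```text
t: 6.82
eef_pos: [0.5398, -0.0937, 0.0668]
ee_rot: [3.141, 0.001, 0.06]
force: [-2.2, -0.4, 3.3]
width: 0.0002
gripper_force: 1.5
```

>>> apply_moves(steps=[{"translation": [0,0,0],"rotation": [0,0,0]},{"translation": [0,0,0],"rotation": [0,0,0]},{"translation": [0,0,0],"rotation": [0,0,0]},{"translation": [0,0,0],"rotation": [0,0,0]},{"translation": [0,0,0],"rotation": [0,0,0]},{"translation": [0,0,0],"rotation": [0,0,0]},{"translation": [0,0,0],"rotation": [0,0,0]},{"translation": [0,0,0],"rotation": [0,0,0]},{"translation": [0,0,0],"rotation": [0,0,0]},{"translation": [0,0,0],"rotation": [0,0,0]}])

```text
t: 7.65
eef_pos: [0.5403, -0.0938, 0.0671]
ee_rot: [-3.141, -0.0, 0.06]
force: [-1.5, 1.0, 3.4]
width: 0.0006
gripper_force: 1.4
```

Key 2 gives about 3.3 N at 2 mm, so it is up. Next come key 3 and key 4.

>>> apply_moves(steps=[{"translation": [0,0,0.03],"rotation": [0,0,0]},{"translation": [0,0,0.06],"rotation": [0,0,0]},{"translation": [0.006,-0.09,0.07],"rotation": [0,0,0]},{"translation": [0.011,-0.18,0.07],"rotation": [0,0,0]},{"translation": [0.011,-0.18,0.05],"rotation": [0,0,0]},{"translation": [0.011,-0.18,0.03],"rotation": [0,0,0]},{"translation": [0.011,-0.18,0.016],"rotation": [0,0,0]},{"translation": [0.011,-0.18,0.006],"rotation": [0,0,0]},{"translation": [0.011,-0.18,0],"rotation": [0,0,0]},{"translation": [0.011,-0.18,0],"rotation": [0,0,0]}])

```text
t: 8.48
eef_pos: [0.5427, -0.1386, 0.0669]
ee_rot: [3.141, 0.001, 0.06]
force: [-1.4, -1.2, 2.3]
width: 0.0004
gripper_force: 1.5
```

>>> apply_moves(steps=[{"translation": [0,0,0],"rotation": [0,0,0]},{"translation": [0,0,0],"rotation": [0,0,0]},{"translation": [0,0,0],"rotation": [0,0,0]},{"translation": [0,0,0],"rotation": [0,0,0]},{"translation": [0,0,0],"rotation": [0,0,0]},{"translation": [0,0,0],"rotation": [0,0,0]},{"translation": [0,0,0],"rotation": [0,0,0]},{"translation": [0,0,0],"rotation": [0,0,0]},{"translation": [0,0,0],"rotation": [0,0,0]},{"translation": [0,0,0],"rotation": [0,0,0]}])

```text
t: 9.32
eef_pos: [0.5429, -0.1388, 0.0671]
ee_rot: [-3.141, -0.0, 0.06]
force: [-2.7, 1.0, 3.0]
width: 0.0005
gripper_force: 1.4
```

>>> apply_moves(steps=[{"translation": [0,0,0.03],"rotation": [0,0,0]},{"translation": [0,0,0.06],"rotation": [0,0,0]},{"translation": [0.006,-0.09,0.07],"rotation": [0,0,0]},{"translation": [0.01,-0.18,0.07],"rotation": [0,0,0]},{"translation": [0.01,-0.18,0.05],"rotation": [0,0,0]},{"translation": [0.01,-0.18,0.03],"rotation": [0,0,0]},{"translation": [0.01,-0.18,0.016],"rotation": [0,0,0]},{"translation": [0.01,-0.18,0.006],"rotation": [0,0,0]},{"translation": [0.01,-0.18,0],"rotation": [0,0,0]},{"translation": [0.01,-0.18,0],"rotation": [0,0,0]}])

```text
t: 10.15
eef_pos: [0.5451, -0.1836, 0.0669]
ee_rot: [3.141, 0.001, 0.06]
force: [-1.8, -1.1, 3.0]
width: 0.0007
gripper_force: 1.5
```

>>> apply_moves(steps=[{"translation": [0,0,0],"rotation": [0,0,0]},{"translation": [0,0,0],"rotation": [0,0,0]},{"translation": [0,0,0],"rotation": [0,0,0]},{"translation": [0,0,0],"rotation": [0,0,0]},{"translation": [0,0,0],"rotation": [0,0,0]},{"translation": [0,0,0],"rotation": [0,0,0]},{"translation": [0,0,0],"rotation": [0,0,0]},{"translation": [0,0,0],"rotation": [0,0,0]},{"translation": [0,0,0],"rotation": [0,0,0]},{"translation": [0,0,0],"rotation": [0,0,0]}])

```text
t: 10.98
eef_pos: [0.5455, -0.1838, 0.0671]
ee_rot: [-3.142, -0.0, 0.06]
force: [-2.5, 1.3, 2.9]
width: 0.0007
gripper_force: 1.4
```

Keys 2, 3 and 4 are all up, so key 1 is the latched one. I'll lift and go back above it.

>>> apply_moves(steps=[{"translation": [0,0,0.03],"rotation": [0,0,0]},{"translation": [0,0,0.06],"rotation": [0,0,0]},{"translation": [0,0.02,0.1],"rotation": [0,0,0]},{"translation": [-0.008,0.13,0.1],"rotation": [0,0,0]},{"translation": [-0.016,0.26,0.1],"rotation": [0,0,0]},{"translation": [-0.024,0.39,0.1],"rotation": [0,0,0]},{"translation": [-0.033,0.5,0.1],"rotation": [0,0,0]},{"translation": [-0.033,0.54,0.08],"rotation": [0,0,0]},{"translation": [-0.033,0.54,0.06],"rotation": [0,0,0]},{"translation": [-0.033,0.54,0.06],"rotation": [0,0,0]}])

```text
t: 11.82
eef_pos: [0.5369, -0.0483, 0.0818]
ee_rot: [-3.142, 0.0, 0.061]
force: [-0.7, -0.9, -0.1]
width: 0.0006
gripper_force: 0.0
```

```bash
python3 - <<'E'
from h import *
s=get_state();print(s['t'],s['eef_pos'],s['force'])
f=grab_frame('scene');cv2.imwrite('pics/s2.png',cv2.resize(f[130:280,180:380],None,fx=4,fy=4,interpolation=cv2.INTER_CUBIC))
E
```

```text
11.8167 [ 0.53688472 -0.04833928  0.08183732] [-0.70531277 -0.92596695 -0.13998283]
```

View pics/s2.png

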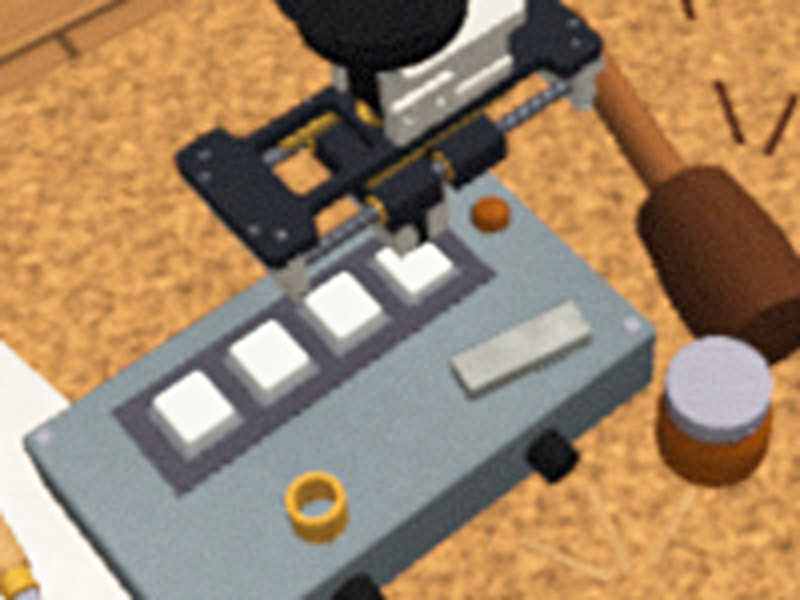

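Nothing has moved and key 1 is still down. Now I'll press it home, to about 8.7 mm of travel.

>>> apply_moves(steps=[{"translation": [0,0,-0.02],"rotation": [0,0,0]},{"translation": [0,0,-0.04],"rotation": [0,0,0]},{"translation": [0,0,-0.055],"rotation": [0,0,0]},{"translation": [0,0,-0.063],"rotation": [0,0,0]},{"translation": [0,0,-0.071],"rotation": [0,0,0]},{"translation": [0,0,-0.079],"rotation": [0,0,0]},{"translation": [0,0,-0.086],"rotation": [0,0,0]},{"translation": [0,0,-0.086],"rotation": [0,0,0]},{"translation": [0,0,-0.086],"rotation": [0,0,0]},{"translation": [0,0,-0.086],"rotation": [0,0,0]}])

```text
t: 12.7
eef_pos: [0.5367, -0.0496, 0.0608]
ee_rot: [3.141, 0.001, 0.06]
force: [-3.3, -2.2, 5.2]
width: 0.0005
gripper_force: 3.0
```

>>> apply_moves(steps=[{"translation": [0,0,-0.003],"rotation": [0,0,0]},{"translation": [0,0,-0.003],"rotation": [0,0,0]},{"translation": [0,0,-0.003],"rotation": [0,0,0]},{"translation": [0,0,0.01],"rotation": [0,0,0]},{"translation": [0,0,0.03],"rotation": [0,0,0]},{"translation": [0,0,0.06],"rotation": [0,0,0]},{"translation": [0,0,0.1],"rotation": [0,0,0]},{"translation": [0,0,0.16],"rotation": [0,0,0]},{"translation": [0,0,0.24],"rotation": [0,0,0]},{"translation": [0,0,0.34],"rotation": [0,0,0]}])

```text
t: 13.53
eef_pos: [0.5365, -0.0488, 0.146]
ee_rot: [-3.141, 0.002, 0.059]
force: [0.2, -0.3, 1.1]
width: 0.0005
gripper_force: 0.0
```

>>> apply_moves(steps=[{"translation": [0,0.1,0.1],"rotation": [0,0,0]},{"translation": [-0.05,0.2,0.2],"rotation": [0,0,0]},{"translation": [-0.1,0.3,0.3],"rotation": [0,0,0]},{"translation": [-0.15,0.4,0.3],"rotation": [0,0,0]},{"translation": [-0.2,0.5,0.3],"rotation": [0,0,0]},{"translation": [-0.2,0.6,0.3],"rotation": [0,0,0]},{"translation": [-0.2,0.7,0.3],"rotation": [0,0,0]},{"translation": [-0.2,0.8,0.3],"rotation": [0,0,0]},{"translation": [-0.2,0.9,0.3],"rotation": [0,0,0]},{"translation": [-0.2,0.9,0.3],"rotation": [0,0,0]}])

```text
t: 14.37
eef_pos: [0.4875, 0.1797, 0.2214]
ee_rot: [-3.14, -0.001, 0.062]
force: [0.3, 1.2, 0.7]
width: 0.0001
gripper_force: 0.0
```

```bash
python3 - <<'E'
from h import *
print(get_state()['t'])
f=grab_frame('scene');cv2.imwrite('pics/s3.png',cv2.resize(f[130:280,180:380],None,fx=4,fy=4,interpolation=cv2.INTER_CUBIC))
E
```

```text
14.3667
```

View pics/s3.png

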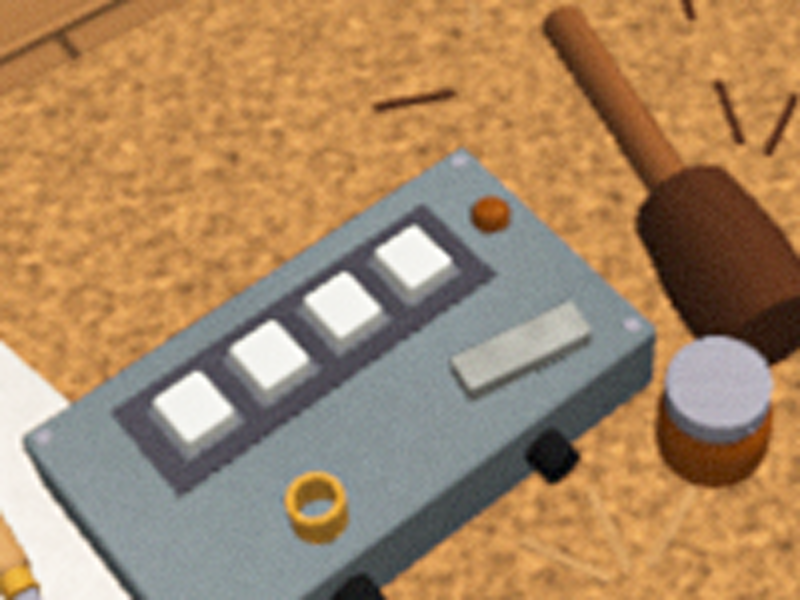

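The arm is clear and nothing has shifted. Key 1 at (412,258) now seems to show a taller side; I'll check its centroid as before and hand in if it has risen.

```bash
python3 - <<'E'
from h import *
R_={}
for n,roi in(('top',(325,415,205,235)),('scene',(205,305,180,245))):
    f=grab_frame(n);x0,x1,y0,y1=roi
    _,_,st,c=cv2.connectedComponentsWithStats((f[y0:y1,x0:x1].min(2)>185).astype('uint8'))
    L=sorted([(c[i][0]+x0,c[i][1]+y0) for i in range(1,len(st)) if st[i][4]>40]);R_[n]=L if n=='top' else L[::-1]
z=[tri(ray('top',a),ray('scene',b))[0][2] for a,b in zip(R_['top'],R_['scene'])]
print(np.round(R_['scene'],1).tolist(),np.round(z,4))
if len(z)==4 and max(z)-min(z)<.002: print(job_done())
E
```

```text
[[282.8, 193.8], [265.2, 205.7], [246.8, 218.1], [228.0, 231.1]] [0.063  0.0633 0.063  0.063 ]
the job is handed in; nothing more can be done
None
```

The latched key was key 1, at the lamp end. After four light taps I pressed it home and it came up; the last camera check put all four key tops within 0.3 mm of each other, nothing visible around the box had moved, and I handed the job in (no verdict was returned).

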